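# Function-test the screen press's latching stop

### The arm

A 7-joint arm with a two-finger parallel gripper is mounted at the origin on the work surface. World frame = base frame: x ahead of the robot, y to its left, z up, the work surface at z = 0. Lengths are in m, angles in rad, forces in N, time in s.
With the tool pointing down it reaches from about 0.4 to 0.9 m from the base axis. Payload 5.5 kg.
Tool frame: the origin (TCP) lies midway between the tips of the shut fingers; the grasp point (between the pads) lies 19 mm behind it; z points along the fingers, y is the direction in which the jaws open and shut (so a half turn about z gives the same grasp; the last joint's range is limited). The gripper opens to 92 mm and grips with 3 to 60 N. Pads are 19 mm wide; open, the fingers measure 130 mm over their backs; the gripper's body (75 mm by 190 mm) begins 47 mm behind the grasp point.
Start: joints at [-1.063, 0.501, -0.427, 1.55, 0.221, 1.138, -0.21], TCP at [0.157, 0.631, 0.227] pointing down, gripper open.
Joint ranges: [-2.88, 2.88], [-0.31, 2.03], [-1.54, 1.56], [0.2, 2.42], [-1.41, 4.55], [0.19, 2.02], [-2.57, 2.57]. Speed limits (rad/s): [2.57, 2.57, 3.14, 3.14, 3.14, 3.14, 3.14].

### API

Orientations are given as a rotation vector (axis times angle).
In Python, from station import get_obs, snapshot, close_job gives the robot as it stands.
- The arm moves only by the shell command python3 -m inch 'ROWS' [OPENING] [FORCE]. ROWS is text: rows parted by semicolons, each of 6 numbers parted by spaces: the shift along the tool's x, y, z in m, then the turn, a rotation vector about the tool's x, y, z in rad. A call has exactly 8 rows; each row shifts and turns the commanded pose from where the row before left it, along the tool's axes as they then stand; what a row does not reach is not made up. A row lasts 1/12 s, in which the tool goes at most 41.7 mm and 7.16 degrees, less where a joint would pass 70% of its speed; a pose out of reach is approached as far as the arm can. A call with a gripper value outside its range is refused whole. OPENING is the finger opening in m, from 0 to 0.0918, set as the call begins (- or left out, the last holds). The fingers move at their own pace and stop on an object; FORCE is the grip in N (left out, the last holds). Time passes only in rows, so rows that do not move let the fingers close, or fill a call up. It gives the time, the measured TCP pose, the force and the opening at its end, in the units of the state.
- get_obs(): the state, without advancing time (a new reading comes with each control period).
- snapshot(name): name is "scene" or "side" or "wrist"; returns a dict with "image" (384x512x3 uint8, red, green, blue), "fx", "fy", "cx", "cy" (pixels), "rvec" (rotation vector, rad) and "tvec" (3), from world to camera coordinates, as OpenCV has them. Camera axes: x right, y down, z forward; pixel columns grow to the right and rows downward; lengths in m; the calibration is good to about 2 mm. A picture is of the moment at which its call begins. There is no depth.
- close_job(): hands the job in, once; it reports no verdict.
The state is a dict: "t": time; "q": joint angles; "joint_vel": joint speeds; "effort": joint torques, N m; "tool_pos": TCP position; "eef_rot": TCP orientation; "contact_force": force on the tool from outside, world axes, zero at the start; "ft_torque": the same for the moment, N m; "width": finger opening in m.
Only numpy, scipy, OpenCV 4.12 (cv2) and the standard library are available. Lean on these libraries where they do the work, as an engineer would, in place of code of your own. Each camera call takes 0.05 s, during which the arm holds its last target.

### The job

Test the emergency stop of the phone-screen press: push the three-lugged mushroom head straight in until it latches down, then push one of its lugs round clockwise (seen from above) until the head pops fully back out, and move clear. A fingertip does it all, nothing needs gripping: do not press the smooth round start button on the other box, do not shift or lift either button box, and leave the phones, bottles and tools where they are.

Things in the scene. Friction and masses are not known exactly. Their poses are not given: they have to be found in the camera images.
- stop (a joint): How far the mushroom stop's head is pushed in, in m: 0 = fully out, 0.008 = fully in, straight down. A snap spring resists with about 10 N at first, gives way about 5 mm in and then holds the head down at 8 mm (latched, about 5 N). Twisting the latched head clockwise raises it; after about 0.5 rad of twist it snaps fully out, unless it is being pressed down.
- stop_twist (a joint): Turn of the mushroom head about its vertical axis, rad: 0 at rest, grows as it is turned clockwise seen from above, hard stop at 1.0. A light spring (0.03 to 0.09 N m) brings it back to 0 when it is let go.
- stop_top (a point): Centre of the flat top (36 mm across) of the mushroom stop's head, on its axis, z up; moves and turns with the head. 94 mm above the table when out, 86 mm when latched. The head is a dome 54 mm in diameter, 26 mm high, with three lugs on its rim at 0, 120 and 240 degrees from this point's x axis. Under it: a stem 28 mm thick and a black collar 44 mm wide, its top 56 mm above the table.
- stop_lug (a point): Middle of the outer end of one of the head's three lugs (the one along the x axis of stop_top), 46 mm from the head's axis; moves and turns with the head. Each lug is a block sticking straight out from the dome, 14 mm wide and 16 mm high, its upper face 8 mm and its lower face 24 mm below the head's top.
- stop_station: Grey square box, 120 x 120 mm, 48 mm high, 3 kg, that carries the mushroom stop in the middle of its top; it stands loose on the table. Origin at the centre of its underside, axes along its sides.
- start (a joint): How far the start button is pushed in, m: 0 = out, 0.006 = fully in; springs back (2 to 6 N). Not to be pressed.
- start_top (a point): Centre of the top of the start button, a smooth round dome 64 mm in diameter without lugs, 94 mm above the table.
- start_station: Grey square box of the start button, same size and weight as the stop's; stands loose on the table. Origin at the centre of its underside.
- phone_a: Phone lying flat, 72 x 146 x 8 mm (x, y, z), origin at the centre of its underside. Leave alone.
- phone_b: Second phone lying flat, 72 x 146 x 8 mm, origin at the centre of its underside. Leave alone.
- dropper: White dropper bottle standing between the boxes, 32 mm in diameter, 90 mm high, origin at the centre of its underside. Leave alone.
- swab_jar: Clear jar with a white cap, 60 mm in diameter, 70 mm high, origin under its centre. Leave alone.
- flux_tin: Low round tin with a pale lid, 52 mm in diameter, 30 mm high, origin under its centre. Leave alone.
- driver: Screwdriver lying along its x axis, 140 mm long, origin under its middle. Leave alone.
- glue: White glue bottle with a black tip, 36 mm in diameter, 110 mm high, origin under its centre. Leave alone.

How it is judged:
By the outcome, as a careful person would: the job done as asked, in the order asked, and still so for the second after the job is handed in, with the robot touching nothing.
It also fails if it takes over 48 s, if anything falls off the work surface, if the arm or the gripper's body presses on something with over 40 N, if the wrist force passes 120 N, or if a joint passes its speed limit or range.

## Working session

There is one attempt and no reset: what is moved stays moved. The work goes in short steps, Python scripts to look and compute and a shell command to move; the robot and the scene stay as the last step left them, time stands still between calls to the robot, and variables do not carry over. Pictures are saved under pics/ and viewed, and the job is handed in when it is done.

```bash
mkdir -p pics; ls; python3 - <<'E'
from station import get_obs, snapshot
import cv2
for n in ["scene","side","wrist"]:
    s=snapshot(n); cv2.imwrite(f"pics/{n}0.png",s["image"][:,:,::-1]); print(n,s["fx"],s["cx"],s["cy"],s["rvec"],s["tvec"])
o=get_obs(); print(o)
E
```

```text
pics
scene 376.98927985350775 258.42780415156403 194.7444889006893 [ 2.1543688   0.83288153 -0.36962842] [-0.43971294 -0.17552517  1.30318701]
side 406.3860161042268 258.0202614281253 193.20916576803162 [ 0.25494228 -2.78052239  1.28917515] [0.55885405 0.11029096 1.07166727]
wrist 284.80577762887964 249.1344262791742 190.90456065506604 [-2.28726269 -1.78832137 -0.25657354] [-0.64906458 -0.03562695  0.39034992]
{'t': 0.15, 'q': array([-1.06279323,  0.50167445, -0.42686945,  1.55118908,  0.22076445,
        1.13826537, -0.21028434]), 'joint_vel': array([ 2.50779068e-05, -1.38434133e-03, -1.57625263e-03, -4.00322787e-03,
       -3.41446045e-06,  1.51305194e-04, -5.31223343e-06]), 'effort': array([-6.50679503e-03, -5.67109895e+01, -5.82473025e+00, -2.79452205e+01,
       -6.85833022e-02,  2.65241100e-02,  1.31624993e-04]), 'tool_pos': array([0.15740151, 0.63011265, 0.22590252]), 'eef_rot': array([-3.83426129e-01, -3.11779690e+00,  2.29684416e-03]), 'contact_force': array([-0.09449381,  0.32591983, -0.65246486]), 'ft_torque': array([ 0.02420127,  0.00786344, -0.01132791]), 'width': 0.09143420274818209}
```

View pics/scene0.png

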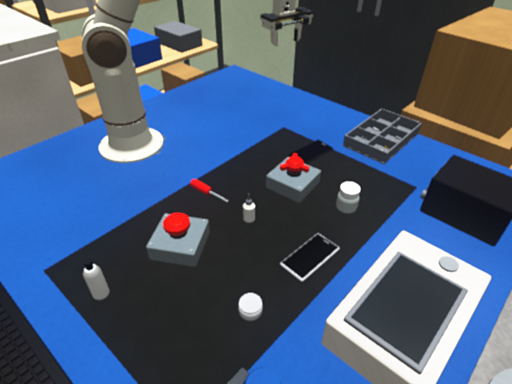

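View pics/side0.png

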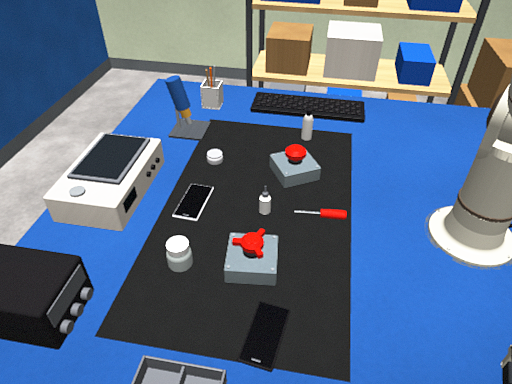

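View pics/wrist0.png

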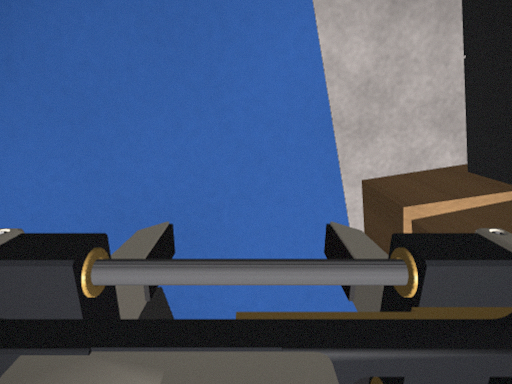

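The lugged stop is at about (294,163) in the scene view and (252,242) in the side view. The smooth start button is at (176,223) in the scene view and (295,153) in the side view. Next I'll zoom in and measure.

```bash
cat > h.py <<'E'
import numpy as np, cv2
from station import get_obs, snapshot
from scipy.spatial.transform import Rotation as R
def ray(s,u,v):
    M=cv2.Rodrigues(np.array(s["rvec"]))[0]; c=-M.T@np.array(s["tvec"])
    d=M.T@np.array([(u-s["cx"])/s["fx"],(v-s["cy"])/s["fy"],1]); return c,d/np.linalg.norm(d)
def onz(s,u,v,z):
    c,d=ray(s,u,v); return c+d*(z-c[2])/d[2]
def two(a,b):
    (c1,d1),(c2,d2)=a,b
    t=np.linalg.lstsq(np.c_[d1,-d2],c2-c1,rcond=None)[0]
    p,q=c1+t[0]*d1,c2+t[1]*d2; return (p+q)/2,np.linalg.norm(p-q)
def proj(s,p):
    return cv2.projectPoints(np.array(p,float).reshape(-1,3),np.array(s["rvec"]),np.array(s["tvec"]),np.array([[s["fx"],0,s["cx"]],[0,s["fy"],s["cy"]],[0,0,1.]]),None)[0][:,0]
def red(im):
    im=im.astype(int); return ((im[...,0]>110)&(im[...,1]<90)&(im[...,2]<90)).astype(np.uint8)
E
python3 - <<'E'
from h import *
for n,(u,v) in {"scene":(294,168),"side":(252,248)}.items():
    s=snapshot(n); im=s["image"][v-38:v+38,u-50:u+50,::-1]
    cv2.imwrite(f"pics/{n}z.png",cv2.resize(im,None,fx=7,fy=7,interpolation=cv2.INTER_CUBIC))
    k,l,st,ce=cv2.connectedComponentsWithStats(red(s["image"]))
    for i in range(1,k):
        if st[i,4]>60: print(n,st[i],ce[i],onz(s,*ce[i],.082))
E
```

```text
scene [280 153  29  19 287] [294.59581882 163.12891986] [0.54985557 0.20142623 0.082     ]
scene [190 180  22  14 166] [200.43975904 185.80120482] [ 0.42841528 -0.0507137   0.082     ]
scene [163 212  27  23 466] [176.27896996 222.6888412 ] [ 0.49084605 -0.18183704  0.082     ]
side [345   0  32   6 127] [361.33858268   2.06299213] [ 0.27133739 -1.81152969  0.082     ]
side [276  40  26  34 437] [286.88787185  55.37299771] [ 0.60422809 -0.90987069  0.082     ]
side [497  69  15  26 121] [505.          80.00826446] [-0.27521457 -0.83405757  0.082     ]
side [285 144  21  17 286] [295.1958042 151.6958042] [ 0.48767802 -0.17681908  0.082     ]
side [320 208  27  12 241] [333.37344398 213.17427386] [0.36504927 0.07311989 0.082     ]
side [232 228  33  30 536] [251.20522388 242.06343284] [0.54733967 0.206711   0.082     ]
```

View pics/scenez.png

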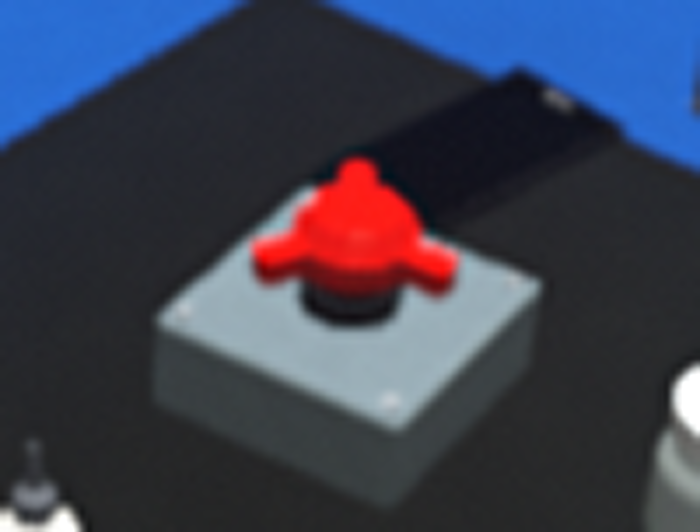

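View pics/sidez.png

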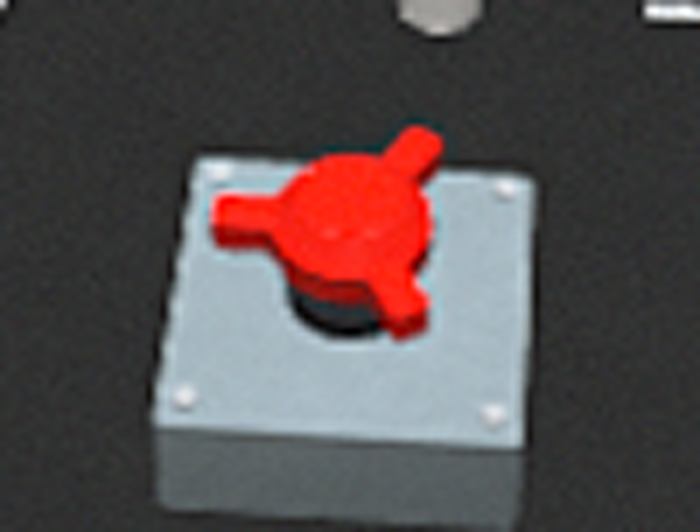

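```bash
python3 - <<'E'
from h import *
S=snapshot("side"); C=snapshot("scene")
sp=lambda x,y:((x+.5)/7-.5+202,(y+.5)/7-.5+210)
cp=lambda x,y:((x+.5)/7-.5+244,(y+.5)/7-.5+130)
print("side box corners");P=[onz(S,*sp(*p),.048) for p in [(197,157),(536,178),(524,445),(153,425)]]
for p in P: print(p)
print(np.mean(P,0),[np.linalg.norm(P[i]-P[i-1]) for i in range(4)])
print("scene");P=[onz(C,*cp(*p),.048) for p in [(157,320),(395,430),(542,283)]]
for p in P: print(p)
print((P[0]+P[2])/2,[np.linalg.norm(P[i]-P[i-1]) for i in range(1,3)])
L=[onz(S,*sp(*p),.086) for p in [(215,210),(430,133),(413,318)]]
for p in L: print("lug side",p)
print(np.mean(L,0))
c=np.mean(L,0)
for p in L: print(np.linalg.norm(p-c),np.degrees(np.arctan2(*(p-c)[1::-1])))
L=[onz(C,*cp(*p),.086) for p in [(262,247),(357,160),(450,262)]]
for p in L: print("lug scene",p)
c=np.mean(L,0);print(c)
for p in L: print(np.linalg.norm(p-c),np.degrees(np.arctan2(*(p-c)[1::-1])))
E
```

```text
side box corners
[0.61198582 0.15257405 0.048     ]
[0.49279966 0.14035388 0.048     ]
[0.48006201 0.25767044 0.048     ]
[0.59839354 0.27174556 0.048     ]
[0.54581025 0.20558598 0.048     ] [np.float64(0.11994414210725937), np.float64(0.11981099594360548), np.float64(0.11800602890144282), np.float64(0.11916568407367453)]
scene
[0.49854701 0.13594295 0.048     ]
[0.61465412 0.14644517 0.048     ]
[0.60181625 0.26613908 0.048     ]
[0.55018163 0.20104101 0.048     ] [np.float64(0.11658112197186912), np.float64(0.12038041365506995)]
lug side [0.59081528 0.21083558 0.086     ]
lug side [0.52742177 0.16269841 0.086     ]
lug side [0.51890366 0.24454897 0.086     ]
[0.54571357 0.20602765 0.086     ]
0.045357253378680705 6.084856392939383
0.04703204628878217 -112.88744518287037
0.04693253818599704 124.83698645683967
lug scene [0.52971506 0.16390538 0.086     ]
lug scene [0.51969728 0.23962575 0.086     ]
lug scene [0.59210351 0.20765534 0.086     ]
[0.54717195 0.20372882 0.086     ]
0.043481602794733135 -113.67058087880362
0.045204502603249624 127.42960348346955
0.045102802389273784 4.994326194158656
```

```bash
cat > go.py <<'E'
from h import *
import sys
o=get_obs(); M=R.from_rotvec(o["eef_rot"]).as_matrix()
tgt=np.array([float(a) for a in sys.argv[1:4]])
print("t",o["t"],"pos",o["tool_pos"].round(4),"F",o["contact_force"].round(1),"q",o["q"].round(2),"w",round(o["width"],4))
print("x",M[:,0].round(3),"y",M[:,1].round(3),"z",M[:,2].round(3),"yaw of y",np.degrees(np.arctan2(M[1,1],M[0,1])))
print("tool shift",(M.T@(tgt-o["tool_pos"])).round(4))
E
python3 go.py .547 .204 .16
```

```text
t 0.35 pos [0.1575 0.6305 0.2265] F [-0.5  0.1 -0.2] q [-1.06  0.5  -0.43  1.55  0.22  1.14 -0.21] w 0.092
x [-0.97   0.242  0.   ] y [ 0.242  0.97  -0.   ] z [-0. -0. -1.] yaw of y 75.98013862266231
tool shift [-0.4813 -0.3194  0.0666]
```

```bash
python3 -m inch '-.03 -.02 .002 0 0 0;-.03 -.02 .002 0 0 0;-.03 -.02 .002 0 0 0;-.03 -.02 .002 0 0 0;-.03 -.02 .002 0 0 0;-.03 -.02 .002 0 0 0;-.03 -.02 .002 0 0 0;-.03 -.02 .002 0 0 0' 0 20
python3 -m inch '-.03 -.02 .002 0 0 0;-.03 -.02 .002 0 0 0;-.03 -.02 .002 0 0 0;-.03 -.02 .002 0 0 0;-.03 -.02 .002 0 0 0;-.03 -.02 .002 0 0 0;-.03 -.02 .002 0 0 0;-.03 -.02 .002 0 0 0'
python3 -m inch '0 0 .005 0 0 -.1;0 0 .005 0 0 -.1;0 0 .005 0 0 -.1;0 0 .005 0 0 -.05;0 0 .005 0 0 0;0 0 0 0 0 0;0 0 0 0 0 0;0 0 0 0 0 0'
python3 go.py .547 .204 .1; python3 - <<'E'
from h import *
for n in ["side","scene","wrist"]:
    s=snapshot(n); print(n,proj(s,[get_obs()["tool_pos"],[.547,.204,.094]]))
    cv2.imwrite(f"pics/{n}1.png",s["image"][:,:,::-1])
E
```

```text
t: 1.02
tool_pos: [0.3526, 0.4158, 0.2109]
eef_rot: [0.383, 3.118, 0.001]
contact_force: [0.4, -0.8, -0.2]
width: 0.043
t: 1.68
tool_pos: [0.5467, 0.2024, 0.1949]
eef_rot: [0.383, 3.118, 0.0]
contact_force: [-0.6, 0.1, 0.3]
width: 0.0003
t: 2.35
tool_pos: [0.5458, 0.204, 0.17]
eef_rot: [-0.164, 3.137, 0.0]
contact_force: [-0.2, 0.1, -0.2]
width: 0.0006
t 2.35 pos [0.5458 0.204  0.17  ] F [-0.2  0.1 -0.2] q [-0.17  0.43 -0.3   1.78  0.15  0.95  1.15] w 0.0006
x [-0.995 -0.104 -0.   ] y [-0.104  0.995  0.   ] z [ 0.  0. -1.] yaw of y 95.97226681906078
tool shift [-0.0012 -0.0002  0.07  ]
side [[252.06860428 213.3761221 ]
 [251.57052838 237.624423  ]]
scene [[296.3652751  136.00476904]
 [294.66122594 158.94852089]]
wrist [[248.75210703 238.96395524]
 [248.59989584 200.90942749]]
```

```bash
python3 - <<'E'
import cv2
a=cv2.imread("pics/side1.png")[170:290,190:310];b=cv2.imread("pics/scene1.png")[90:210,235:355]
cv2.imwrite("pics/c1.png",cv2.resize(cv2.hconcat([a,b]),None,fx=3.3,fy=3.3,interpolation=2))
E
```

```text
(no output)
```

View pics/wrist1.png

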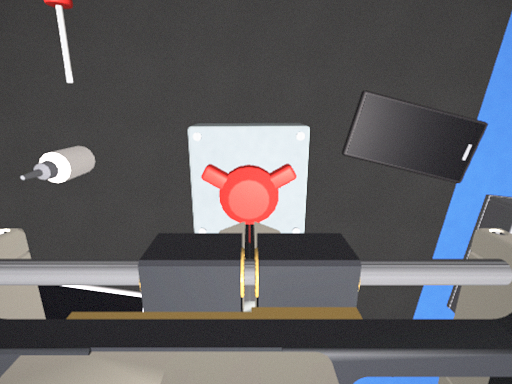

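View pics/c1.png

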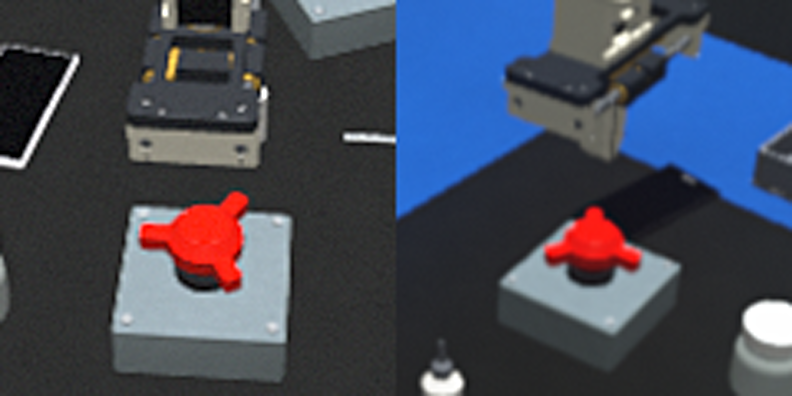

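The shut fingertips are over the head: its flat top is at (249,198) in the wrist view, against a predicted (249,201). Next is the press straight down.

```bash
python3 -m inch '0 0 .012 0 0 0;0 0 .015 0 0 0;0 0 .015 0 0 0;0 0 .015 0 0 0;0 0 .010 0 0 0;0 0 .002 0 0 0;0 0 0 0 0 0;0 0 0 0 0 0'
python3 -m inch '0 0 .002 0 0 0;0 0 .002 0 0 0;0 0 .002 0 0 0;0 0 .002 0 0 0;0 0 .001 0 0 0;0 0 0 0 0 0;0 0 0 0 0 0;0 0 0 0 0 0'
```

```text
t: 3.17
tool_pos: [0.5459, 0.2041, 0.101]
eef_rot: [-0.165, 3.137, 0.0]
contact_force: [0.5, -0.1, 0.5]
width: 0.0
t: 3.83
tool_pos: [0.5461, 0.204, 0.0925]
eef_rot: [-0.165, 3.136, 0.0]
contact_force: [-1.1, -0.8, 5.1]
width: 0.0006
```

```bash
python3 -m inch '0 0 .0015 0 0 0;0 0 .0015 0 0 0;0 0 .0015 0 0 0;0 0 .001 0 0 0;0 0 0 0 0 0;0 0 0 0 0 0;0 0 0 0 0 0;0 0 0 0 0 0'
python3 -m inch '0 0 .001 0 0 0;0 0 .001 0 0 0;0 0 .001 0 0 0;0 0 .001 0 0 0;0 0 0 0 0 0;0 0 0 0 0 0;0 0 0 0 0 0;0 0 0 0 0 0'
```

```text
t: 4.5
tool_pos: [0.5456, 0.2038, 0.0863]
eef_rot: [0.165, -3.137, 0.0]
contact_force: [-1.8, -0.8, 4.0]
width: 0.0007
t: 5.17
tool_pos: [0.546, 0.204, 0.0858]
eef_rot: [-0.165, 3.136, -0.001]
contact_force: [-9.4, -4.3, 30.2]
width: 0.0003
```

It bottomed out at z = 0.0858 with 30 N. I'll lift and check the latch.

```bash
python3 -m inch '0 0 -.005 0 0 0;0 0 -.01 0 0 0;0 0 -.015 0 0 0;0 0 -.015 0 0 0;0 0 -.015 0 0 0;0 0 0 0 0 0;0 0 0 0 0 0;0 0 0 0 0 0'
python3 - <<'E'
from h import *
out=[]
for n,(u,v) in {"side":(252,225),"scene":(296,145)}.items():
    s=snapshot(n); im=s["image"][...,::-1].copy()
    out.append(im[v-60:v+60,u-60:u+60]); k,l,st,ce=cv2.connectedComponentsWithStats(red(s["image"])); print(n,[(st[i],ce[i]) for i in range(1,k) if st[i,4]>200])
    print(proj(s,[get_obs()["tool_pos"]]))
cv2.imwrite("pics/c2.png",cv2.resize(cv2.hconcat(out),None,fx=3.3,fy=3.3,interpolation=2))
cv2.imwrite("pics/w2.png",snapshot("wrist")["image"][...,::-1])
E
```

```text
t: 5.83
tool_pos: [0.5452, 0.2036, 0.1414]
eef_rot: [0.165, -3.136, 0.0]
contact_force: [-0.5, -0.5, -1.0]
width: 0.0005
side [(array([285, 144,  21,  17, 284], dtype=int32), array([295.24647887, 151.66197183])), (array([320, 208,  27,  11, 238], dtype=int32), array([333.3487395 , 213.09663866])), (array([233, 231,  32,  30, 519], dtype=int32), array([251.41233141, 244.76300578]))]
[[252.52665179 222.85510282]]
scene [(array([280, 155,  29,  19, 279], dtype=int32), array([294.07885305, 165.46594982])), (array([163, 212,  27,  23, 463], dtype=int32), array([176.22678186, 222.62419006]))]
[[295.15195397 144.93664942]]
```

View pics/c2.png

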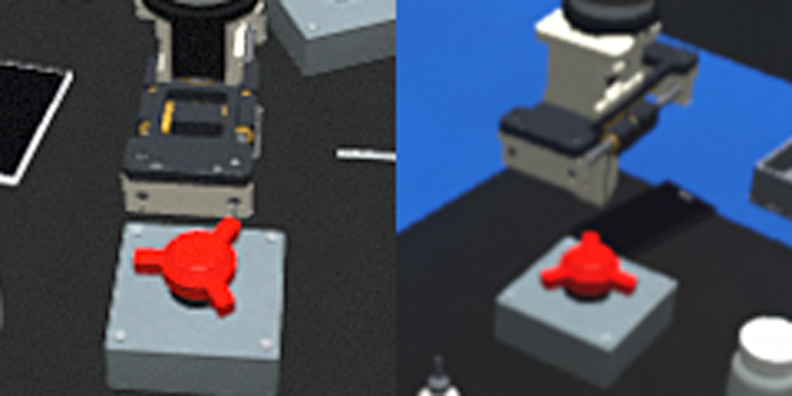

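View pics/w2.png

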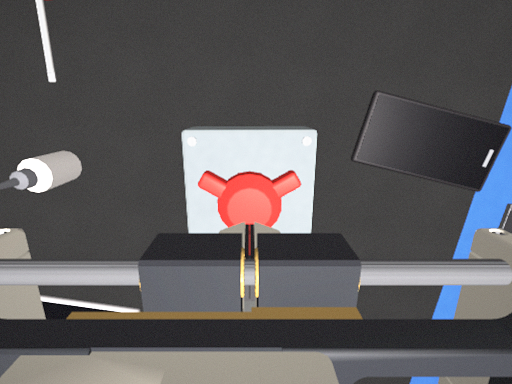

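Latched: the head's centroid dropped 2.7 px in the side view, about 8 mm, and the lugs are at the same angles. Now I'll move beside the far lug (at 6°) on its counter-clockwise side and go down.

```bash
python3 -m inch '-.021 .0185 0 0 0 0;-.021 .0185 0 0 0 0;0 0 .01 0 0 0;0 0 .02 0 0 0;0 0 .02 0 0 0;0 0 .015 0 0 0;0 0 .008 0 0 0;0 0 0 0 0 0'
python3 go.py .5829 .2451 .068
python3 - <<'E'
from h import *
out=[]
for n,(u,v) in {"side":(252,225),"scene":(296,145)}.items():
    s=snapshot(n); im=s["image"][...,::-1].copy()
    out.append(im[v-60:v+60,u-60:u+60])
cv2.imwrite("pics/c3.png",cv2.resize(cv2.hconcat(out),None,fx=3.3,fy=3.3,interpolation=2))
E
```

```text
t: 6.65
tool_pos: [0.5813, 0.2441, 0.0662]
eef_rot: [0.165, -3.132, 0.003]
contact_force: [-0.2, -0.1, 0.1]
width: 0.0005
t 6.65 pos [0.5813 0.2441 0.0662] F [-0.2 -0.1  0.1] q [-0.25  0.64 -0.26  1.71  0.21  0.82  1.07] w 0.0005
x [-0.994 -0.105  0.005] y [-0.105  0.994 -0.001] z [-0.005 -0.002 -1.   ] yaw of y 96.04196383054578
tool shift [-0.0017  0.0008 -0.0018]
```

View pics/c3.png

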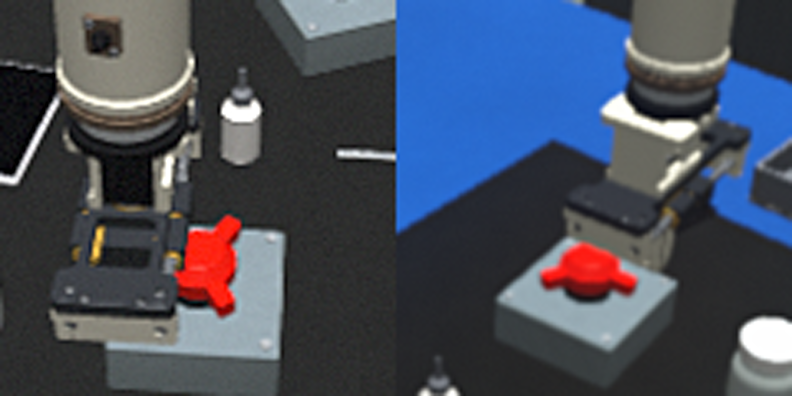

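```bash
python3 -m inch '-.001 -.003 -.001 0 0 0;0 -.003 -.001 0 0 0;0 -.002 0 0 0 0;0 -.002 0 0 0 0;0 0 0 0 0 0;0 0 0 0 0 0;0 0 0 0 0 0;0 0 0 0 0 0'
python3 -m inch '-.0025 -.0042 0 0 0 .1;-.0025 -.0042 0 0 0 .1;-.0025 -.0042 0 0 0 .1;0 0 0 0 0 0;0 0 0 0 0 0;0 0 0 0 0 0;0 0 0 0 0 0;0 0 0 0 0 0'
python3 go.py .546 .204 .068
python3 - <<'E'
from h import *
out=[]
for n,(u,v) in {"side":(252,225),"scene":(296,145)}.items():
    s=snapshot(n); im=s["image"][...,::-1].copy()
    out.append(im[v-60:v+60,u-60:u+60])
cv2.imwrite("pics/c4.png",cv2.resize(cv2.hconcat(out),None,fx=3.3,fy=3.3,interpolation=2))
E
```

```text
t: 7.42
tool_pos: [0.5855, 0.2354, 0.0713]
eef_rot: [0.166, -3.137, -0.0]
contact_force: [-0.1, 0.9, -1.0]
width: 0.0005
t: 8.08
tool_pos: [0.593, 0.2233, 0.0713]
eef_rot: [0.303, 3.127, 0.001]
contact_force: [0.5, 1.3, 0.3]
width: 0.0008
t 8.0833 pos [0.593  0.2233 0.0713] F [0.5 1.3 0.3] q [-0.26  0.62 -0.19  1.71  0.15  0.82  0.86] w 0.0008
x [-0.981  0.192  0.   ] y [0.192 0.981 0.001] z [ 0.  0. -1.] yaw of y 78.9478267410318
tool shift [ 0.0425 -0.0279  0.0033]
```

View pics/c4.png

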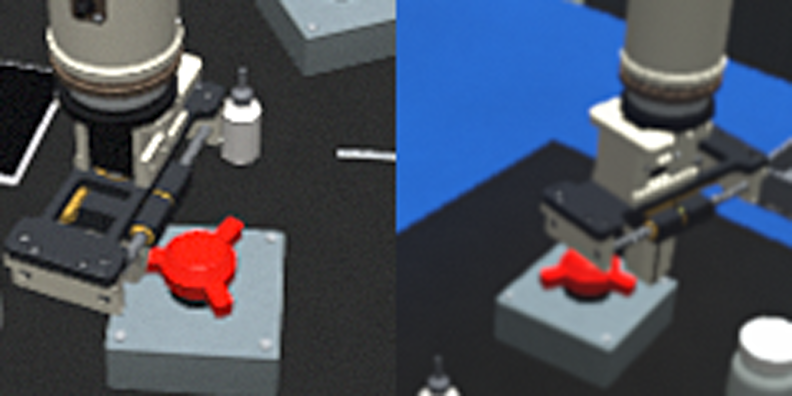

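No contact yet: the lugs are where they were, so the fingertip is thinner than I assumed. I'll undo the turn, keep a flat face to the lug, and close in along the tangent.

```bash
python3 -m inch '.0029 .0039 .002 0 0 -.1;.0029 .0039 .002 0 0 -.1;.0029 .0039 0 0 0 -.1;.001 -.003 0 0 0 0;0 -.003 0 0 0 0;0 -.003 0 0 0 0;0 -.003 0 0 0 0;0 0 0 0 0 0'
python3 -m inch '0 -.001 0 0 0 0;0 -.001 0 0 0 0;0 -.001 0 0 0 0;0 -.001 0 0 0 0;0 0 0 0 0 0;0 0 0 0 0 0;0 0 0 0 0 0;0 0 0 0 0 0'
python3 go.py .546 .204 .067
```

```text
t: 8.85
tool_pos: [0.5863, 0.2228, 0.0676]
eef_rot: [-0.162, 3.137, 0.001]
contact_force: [-0.1, 3.2, 1.2]
width: 0.0006
t: 9.52
tool_pos: [0.5866, 0.2194, 0.0676]
eef_rot: [-0.165, 3.136, 0.001]
contact_force: [-1.2, 3.0, 4.8]
width: 0.0004
t 9.5167 pos [0.5866 0.2194 0.0676] F [-1.2  3.   4.8] q [-0.21  0.63 -0.26  1.73  0.21  0.81  1.11] w 0.0004
x [-0.994 -0.105 -0.001] y [-0.105  0.994  0.   ] z [ 0.001  0.    -1.   ] yaw of y 96.03974512403313
tool shift [ 0.042  -0.0111  0.0006]
```

```bash
python3 - <<'E'
from h import *
out=[]
for n,(u,v) in {"side":(252,225),"scene":(296,145)}.items():
    s=snapshot(n); im=s["image"][...,::-1].copy()
    out.append(im[v-60:v+60,u-60:u+60])
    print(get_obs()["contact_force"])
cv2.imwrite("pics/c5.png",cv2.resize(cv2.hconcat(out),None,fx=3.3,fy=3.3,interpolation=2))
E
```

```text
[-0.19434201  3.24956125  5.5276715 ]
[-0.16465072  3.93820673  5.59121499]
```

View pics/c5.png

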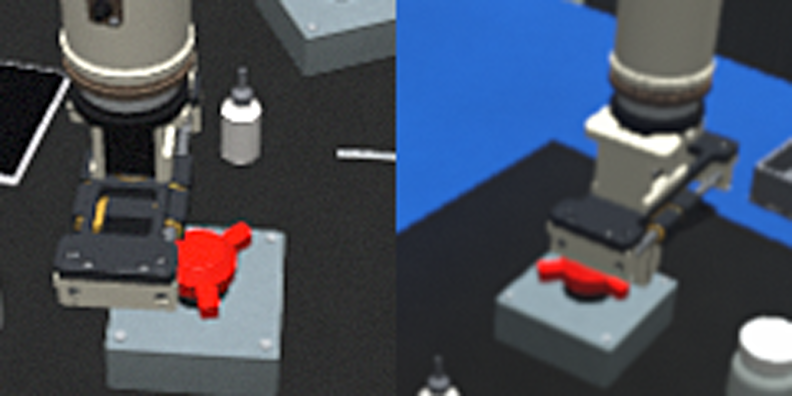

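```bash
python3 -m inch '-.001 -.004 -.0015 0 0 .1;-.001 -.004 -.0015 0 0 .1;0 0 0 0 0 0;0 0 0 0 0 0;0 0 0 0 0 0;0 0 0 0 0 0;0 0 0 0 0 0;0 0 0 0 0 0'
python3 go.py .546 .204 .067
python3 - <<'E'
from h import *
out=[]
for n,(u,v) in {"side":(252,225),"scene":(296,145)}.items():
    s=snapshot(n); im=s["image"][...,::-1].copy()
    out.append(im[v-60:v+60,u-60:u+60])
    print(get_obs()["contact_force"])
cv2.imwrite("pics/c6.png",cv2.resize(cv2.hconcat(out),None,fx=3.3,fy=3.3,interpolation=2))
E
```

```text
t: 10.28
tool_pos: [0.5889, 0.2113, 0.0702]
eef_rot: [0.147, 3.138, 0.0]
contact_force: [1.3, 2.7, 4.0]
width: 0.0004
t 10.2833 pos [0.5889 0.2113 0.0702] F [1.3 2.7 4. ] q [-0.23  0.62 -0.22  1.73  0.17  0.81  0.95] w 0.0004
x [-0.996  0.094 -0.   ] y [0.094 0.996 0.   ] z [ 0.  0. -1.] yaw of y 84.6193192523111
tool shift [ 0.042  -0.0113  0.0032]
[1.74225589 2.09787154 3.36760388]
[1.23215785 3.54473724 3.83085633]
```

View pics/c6.png

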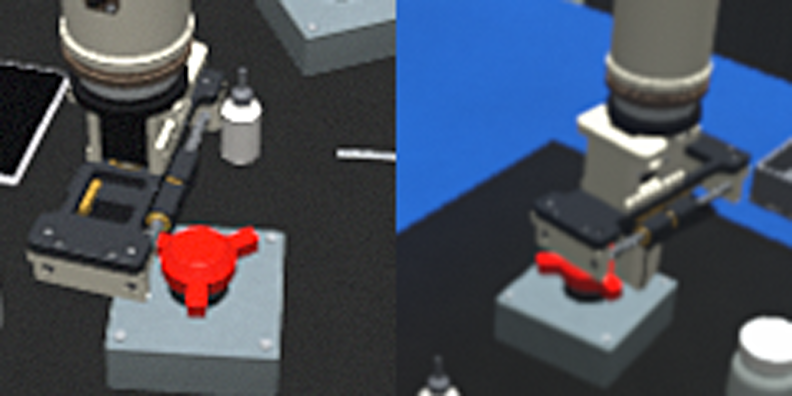

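```bash
python3 - <<'E'
from h import *
s=snapshot("side")
for nm,z,L in (("c5",.079,[(243,227),(210,313)]),("c6",.080,[(256,233),(197,312)])):
    for x,y in L:
        p=onz(s,192+x/3.3,165+y/3.3,z)-[.546,.204,0]; print(nm,np.hypot(p[0],p[1]),np.degrees(np.arctan2(p[1],p[0])))
k,l,st,ce=cv2.connectedComponentsWithStats(red(s["image"])); print([(st[i],ce[i]) for i in range(1,k) if st[i,4]>200])
E
```

```text
c5 0.04181819419044021 -129.40639215324998
c5 0.053449233448248555 109.51001320638126
c6 0.04573605647344754 -143.41444349325704
c6 0.05280406379455377 100.14280227211839
[(array([285, 144,  21,  17, 280], dtype=int32), array([295.24285714, 151.60714286])), (array([320, 208,  27,  11, 236], dtype=int32), array([333.38135593, 213.09745763])), (array([239, 233,  31,  28, 496], dtype=int32), array([252.74596774, 243.70766129]))]
```

The head has turned about 0.47 rad. I'll go on to about 0.7 rad, lifting a little so that friction doesn't hold the head down.

```bash
python3 -m inch '-.001 -.004 -.0015 0 0 .1;-.001 -.004 -.0015 0 0 .1;0 0 0 0 0 0;0 0 0 0 0 0;0 0 0 0 0 0;0 0 0 0 0 0;0 0 0 0 0 0;0 0 0 0 0 0'
python3 go.py .546 .204 .067
python3 - <<'E'
from h import *
out=[]
for n,(u,v) in {"side":(252,225),"scene":(296,145)}.items():
    s=snapshot(n); im=s["image"][...,::-1].copy()
    out.append(im[v-60:v+60,u-60:u+60])
    print(get_obs()["contact_force"])
cv2.imwrite("pics/c7.png",cv2.resize(cv2.hconcat(out),None,fx=3.3,fy=3.3,interpolation=2))
E
```

```text
t: 11.1
tool_pos: [0.5903, 0.2029, 0.0739]
eef_rot: [0.46, 3.106, 0.0]
contact_force: [0.6, 1.3, 6.0]
width: 0.0005
t 11.1 pos [0.5903 0.2029 0.0739] F [0.6 1.3 6. ] q [-0.25  0.6  -0.17  1.74  0.13  0.81  0.8 ] w 0.0005
x [-0.957  0.29  -0.001] y [0.29  0.957 0.   ] z [ 0.001 -0.    -1.   ] yaw of y 73.16890017166533
tool shift [ 0.0427 -0.0118  0.0069]
[1.1057124  2.27237071 6.42941364]
[0.54050646 1.40929399 7.24743487]
```

View pics/c7.png

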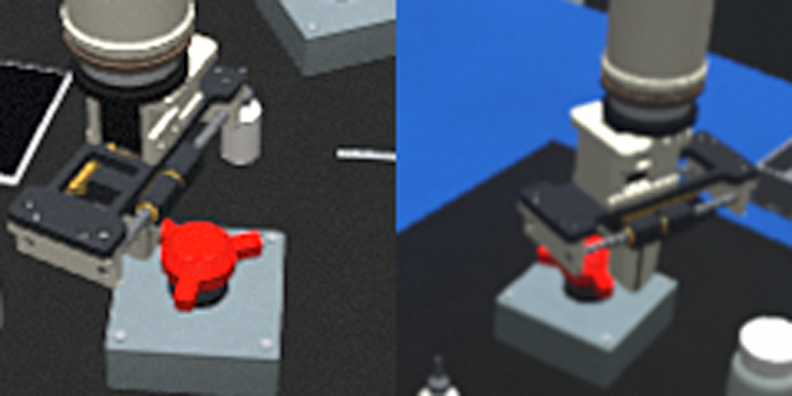

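```bash
python3 -m inch '0 0 -.002 0 0 0;0 0 -.002 0 0 0;0 0 -.001 0 0 0;0 0 0 0 0 0;0 0 0 0 0 0;0 0 0 0 0 0;0 0 0 0 0 0;0 0 0 0 0 0'
python3 go.py .546 .204 .067
python3 - <<'E'
from h import *
out=[]
for n,(u,v) in {"side":(252,225),"scene":(296,145)}.items():
    s=snapshot(n); im=s["image"][...,::-1].copy()
    out.append(im[v-60:v+60,u-60:u+60])
    print(get_obs()["contact_force"])
cv2.imwrite("pics/c8.png",cv2.resize(cv2.hconcat(out),None,fx=3.3,fy=3.3,interpolation=2))
E
```

```text
t: 11.87
tool_pos: [0.5893, 0.2031, 0.078]
eef_rot: [-0.461, -3.107, 0.0]
contact_force: [0.1, 2.3, 1.7]
width: 0.0002
t 11.8667 pos [0.5893 0.2031 0.078 ] F [0.1 2.3 1.7] q [-0.25  0.6  -0.17  1.74  0.13  0.82  0.8 ] w 0.0002
x [-0.957  0.29   0.   ] y [ 0.29   0.957 -0.   ] z [-0. -0. -1.] yaw of y 73.11941787401697
tool shift [ 0.0417 -0.0117  0.011 ]
[-0.5607536   2.16783283  1.00158019]
[0.34728753 2.17199461 0.66148606]
```

View pics/c8.png

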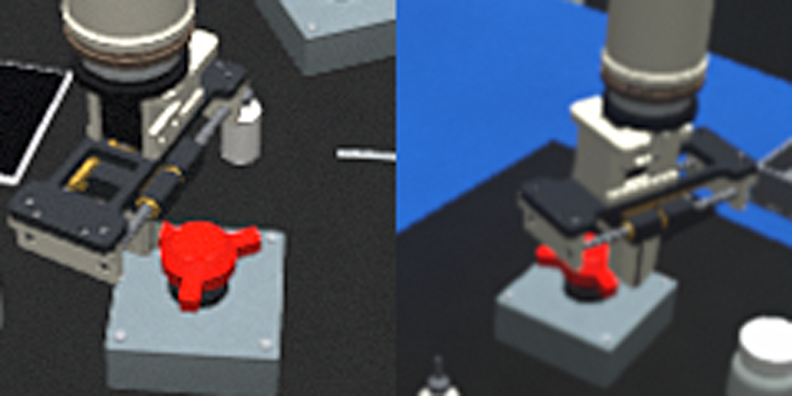

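Vertical force has dropped to about 1 N, so the head is out. Backing off the way I came, then outward and up.

```bash
python3 -m inch '-.003 .012 0 0 0 0;-.010 .022 0 0 0 0;-.020 .015 0 0 0 0;-.025 .005 0 0 0 0;0 0 -.02 0 0 0;0 0 -.03 0 0 0;0 0 -.03 0 0 0;0 0 -.03 0 0 0'
python3 -m inch '-.02 .03 -.02 0 0 0;-.02 .03 -.02 0 0 0;0 .03 0 0 0 0;0 .03 0 0 0 0;0 0 0 0 0 0;0 0 0 0 0 0;0 0 0 0 0 0;0 0 0 0 0 0'
python3 go.py .546 .204 .067
python3 - <<'E'
from h import *
out=[]
for n,(u,v) in {"side":(252,240),"scene":(296,160)}.items():
    s=snapshot(n); im=s["image"][...,::-1].copy()
    out.append(im[v-60:v+60,u-60:u+60]); cv2.imwrite(f"pics/{n}9.png",im)
    k,l,st,ce=cv2.connectedComponentsWithStats(red(s["image"])); print(n,[(st[i],ce[i]) for i in range(1,k) if st[i,4]>150])
    a=cv2.cvtColor(cv2.imread(f"pics/{n}0.png"),6).astype(int);b=cv2.cvtColor(im,6).astype(int)
    k,l,st,ce=cv2.connectedComponentsWithStats((abs(a-b)>25).astype(np.uint8)); print("diff",[list(map(int,st[i])) for i in range(1,k) if st[i,4]>8])
cv2.imwrite("pics/c9.png",cv2.resize(cv2.hconcat(out),None,fx=3.3,fy=3.3,interpolation=2))
E
```

```text
t: 12.63
tool_pos: [0.6599, 0.2364, 0.1879]
eef_rot: [-0.462, -3.105, 0.004]
contact_force: [0.3, -0.2, 0.4]
width: 0.0006
t: 13.3
tool_pos: [0.7341, 0.3386, 0.2277]
eef_rot: [-0.464, -3.107, 0.004]
contact_force: [0.2, -0.1, -0.1]
width: 0.0006
t 13.3 pos [0.7341 0.3386 0.2277] F [ 0.2 -0.1 -0.1] q [-0.38  0.78 -0.17  1.05  0.12  1.33  0.74] w 0.0006
x [-0.956  0.292 -0.   ] y [ 0.292  0.956 -0.002] z [-0.001 -0.002 -1.   ] yaw of y 73.0015119976888
tool shift [ 0.1405 -0.1833  0.1611]
side [(array([285, 144,  21,  17, 285], dtype=int32), array([295.18245614, 151.71929825])), (array([320, 208,  27,  12, 248], dtype=int32), array([333.31854839, 213.26612903])), (array([232, 228,  33,  30, 534], dtype=int32), array([251.35955056, 242.03745318]))]
diff [[49, 0, 214, 230, 13074], [113, 0, 6, 6, 15], [143, 0, 28, 18, 132], [419, 0, 93, 176, 5991], [134, 2, 5, 4, 9], [134, 15, 11, 9, 31], [152, 19, 4, 5, 9], [478, 55, 7, 5, 14], [89, 227, 30, 12, 111], [510, 345, 2, 16, 19], [500, 362, 4, 3, 9], [502, 362, 10, 22, 200]]
scene [(array([280, 153,  29,  19, 284], dtype=int32), array([294.58450704, 163.08802817])), (array([190, 180,  22,  14, 168], dtype=int32), array([200.44047619, 185.79761905])), (array([163, 212,  27,  23, 464], dtype=int32), array([176.26724138, 222.60560345]))]
diff [[73, 0, 83, 82, 2551], [260, 0, 43, 46, 976], [391, 0, 50, 51, 1857], [304, 14, 9, 10, 41], [393, 51, 28, 9, 128], [376, 55, 46, 38, 1056], [94, 69, 9, 6, 41], [420, 83, 16, 4, 38], [394, 86, 42, 13, 177], [358, 91, 43, 35, 593]]
```

View pics/c9.png

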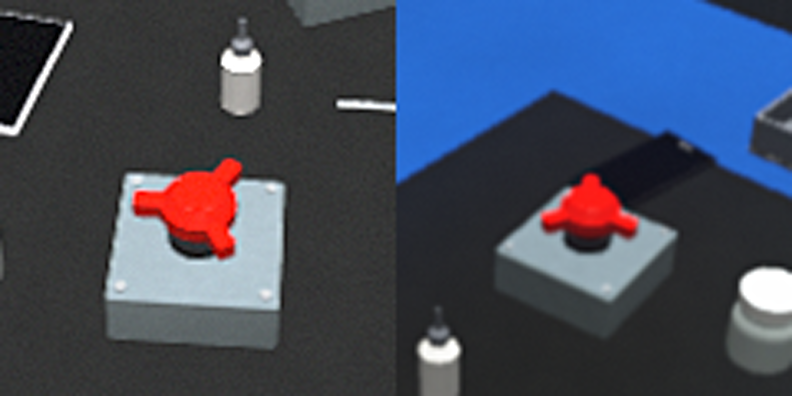

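View pics/side9.png

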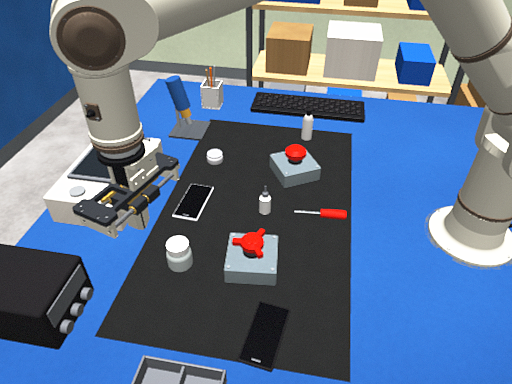

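The head is fully out: its centroid is back at (251.4,242.0) in the side view against (251.2,242.1) at the start, and at (294.6,163.1) in the scene view, the same as at the start. The image differences come only from the arm, and the boxes and other objects are unchanged. Handing in.

```bash
python3 -c "
from station import close_job
print(close_job())"
```

```text
the job is handed in; nothing more can be done
None
```

The emergency stop test is done and handed in at about 13.4 s, well inside the 48 s limit.

- **Press:** I pushed the stop's head straight in with the shut fingertips. It bottomed out at tip height z ≈ 0.086 m with about 30 N, and the pictures after lifting showed it stayed latched.
- **Twist:** I pushed the far lug clockwise to about 0.7 rad, an estimate from the pictures and the tool's turn, until the head popped out. Then I backed off and moved clear.
- **First try at the lug:** The fingertip is thinner than I assumed, so my first arc moved without touching it. I undid that and closed in along the tangent instead.
- **Upward force:** About 4 to 7 N pushed up on the tool during the twist, so the fingertip may briefly have held the head down. Raising the tool let it go.
- **Last checks:** In both views the head is back within 0.2 px of where it started, in height and in angle. The start button, boxes and loose items show no change, and the force on the tool is about zero.

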